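Fit the second counter shoe to the bangle bender

TASK

On the goldsmith's bangle bender, fit the loose white nylon counter shoe beside the one already fitted: flat back against the fence, nose towards the screw, its hole over the bare locating pin, pushed down until it sits flat on the bed. The pin is clamped by hand somewhere along its slot, so find it by feel: rest the shoe lightly on it and nudge it along the fence until it drops, without forcing it, because nylon bruises. Leave the other things where they are and let go of the shoe.

Things in the scene. Friction and masses are not known exactly. Their poses are not given: they have to be found in the camera images.
- shoe: The loose white nylon counter shoe to fit: 58 mm deep (x), 52 mm wide (y), 28 mm high, about 100 g. Origin: centre of its underside, z up. Flat back at x = +29 mm; nose with corners of 12 mm radius at x = -29 mm. Sides y = +-26 mm are flat from x = -17 to +29 mm: grip there. Starts on the bench right of the bender, upright, its x axis within 0.5 rad of world x.
- shoe_hole (a point): Centre of the lower mouth of the loose shoe's 12 mm hole, which runs straight down through the shoe at its x = +6 mm, y = 0, 23 mm from the back face.
- bender: Bangle bender, bolted down: steel bed 170 (x) x 250 (y) x 12 mm. Origin: centre of the bed's underside, on the bench. Screw ram along x at y = 0: nose at x = -7 mm, green nut block from x = -62 to -30 mm rising 42 mm above the bed, T-handle at x = -155 mm. Right shoe belongs at bender x = +34 mm, shoe axes along bender axes. Left shoe (white, same shape) is fitted at x = +34, y = +58 mm.
- fence (a point): Middle of the green fence's foot, on the bed's top, at the face the shoes lean on: bender x = +63, y = 0, z = +12 mm. The face looks to bender -x; the fence runs 115 mm to either side along y, is 14 mm thick and rises 20 mm above the bed.
- slot (a point): Centre, on the bed's top, of the right-hand pin's slot (bender x = +40, y = -58, z = +12 mm). The slot is 11 mm wide, 35 mm long along bender y. The steel pin is clamped fast in it, standing up from the bed, its axis 23 mm from the fence face and anywhere up to 12.5 mm either way from this point along y; where, is not reported.
- left_pin (a point): Top of the left pin, inside the fitted left shoe's hole (bender x = +40, y = +58, z = +25 mm). The right pin is the same: 10 mm diameter, 13 mm above the bed, top edge bevelled 1 mm. A shoe resting on it has its underside 13 mm above the bed; with the hole within about 1 mm of the pin's axis it goes down to the bed.
- black_shoe: a black nylon shoe of the same outside size with a larger hole, for another bender, loose on the bench; leave it alone. Origin at the centre of its underside
- dapping_block: a brass dapping block, a 50 mm cube with round hollows, loose on the bench; leave it alone. Origin at the centre of its underside
- bench_block: a steel bench block on a black rubber foot, 75 x 75 x 32 mm, loose on the bench beyond; leave it alone. Origin at the centre of its underside
Not all that is in view belongs to the job. What is shaped like the shoe but pink or red is not meant.

How it is judged:
By the outcome, as a careful person would: the job done as asked, in the order asked, and still so for the second after the job is handed in, with the robot touching nothing.
It also fails if it takes over 61 s, if anything falls off the work surface, if the arm or the gripper's body presses on something with over 40 N, if the wrist force passes 120 N, or if a joint passes its speed limit or range.

ROBOT

A 6-joint arm with a two-finger parallel gripper is mounted at the origin on the work surface. World frame = base frame: x ahead of the robot, y to its left, z up, the work surface at z = 0. Lengths are in mm, angles in rad, forces in N, time in s.
With the tool pointing down it reaches from about 400 to 925 mm from the base axis. Payload 12.5 kg.
Tool frame: the origin (TCP) lies at the very end of the fingers, on their centre line; the grasp point (between the pads) lies 19 mm behind it (tcp_to_grasp is the z of the grasp point in the tool frame, in mm); z points along the fingers, x is the direction in which the jaws open and shut, and the axes are right-handed (so a half turn about z gives the same grasp; the last joint's range is limited). The gripper opens to 95 mm and grips with 3 to 60 N. Pads are 20 mm wide; open, the fingers measure 119 mm over their backs; the gripper's body (75 mm by 180 mm) begins 59 mm behind the grasp point.
Start: joints at [-1.302, 0.491, 1.559, -0, 1.092, -0.106], TCP at [228.828, -581.622, 214.661] pointing down, gripper open.
Joint ranges: [-3.1, 3.1], [-0.84, 2.19], [0.05, 2.79], [-1.13, 4.28], [0.06, 2.93], [-2.69, 2.69]. Speed limits (rad/s): [2.22, 2.22, 2.79, 3.14, 3.14, 3.14].

INTERFACE

Orientations are given as [roll, pitch, yaw] about the fixed x, y, z axes, in that order (R = Rz(yaw) Ry(pitch) Rx(roll)).
In Python, from cell import state, read_camera, camera_info, job_done, tcp_to_grasp gives the robot as it stands. The module is installed in compiled form; this text tells all that it offers.
- The arm moves only by the tool servo_tool, never from a script. Its argument "rows" is a list of rows, each a list of 7 numbers: the turn, a rotation vector about the tool's x, y, z in degrees, then the shift along the tool's x, y, z in m, then the finger opening in m, from 0 to 0.0951. A call has 1 to 12 rows; each row is the pose to reach, as a shift and turn from the pose commanded when the call began, along the tool's axes at that moment; what a row does not reach only later rows make up. A row lasts 1/8 s, in which the tool goes at most 62.5 mm and 10.7 degrees, less where a joint would pass 70% of its speed; a pose out of reach is approached as far as the arm can. A call with a gripper value outside its range is refused whole. The fingers move at their own pace and stop on an object; the grip force is fixed at half the most. Time passes only in rows, so rows that repeat a pose let the fingers close. It gives the time, the measured TCP pose, the force and the opening at its end, in the units of the state.
- state(): the state, without advancing time (a new reading comes with each control period).
- read_camera(name): name is "side" or "top" or "wrist"; returns the picture (480x640x3 uint8, red, green, blue); there is no depth.
- camera_info(name): a dict with "vfov" (degrees; the focal length in pixels is half the picture's height over the tangent of half this angle, whatever the lens; pixels are square), "cx", "cy" (the principal point, pixels), "R" (3x3) and "t" (3): a world point X has camera coordinates R X + t; the wrist camera has in their place "tool_from_camera" (4x4, takes a point from camera to tool coordinates, whose origin is the TCP and whose axes are the tool frame's). Camera axes: x right, y down, z forward; pixel columns grow to the right and rows downward; lengths in mm; the calibration is good to about 2 mm. The wrist camera is an equidistant fisheye: a pixel r from the principal point sees the ray r / f radians off the axis. A picture is of the moment at which its call begins: read the wrist's pose just before it. camera_info takes no time and is no camera call.
- job_done(): hands the job in, once; it reports no verdict.
The state is a dict: "t": time; "joints": joint angles; "qvel": joint speeds; "tau": joint torques, N m; "eef_pos": TCP position; "tcp_rot": TCP orientation; "ft_force": force on the tool from outside, world axes, zero at the start; "moment": the same for the moment, N m; "opening": opening from 0.0 (shut) to 1.0 (fully open).
Only numpy, scipy, OpenCV 4.12 (cv2) and the standard library are available. Lean on these libraries where they do the work, as an engineer would, in place of code of your own. Each camera call takes 0.05 s, during which the arm holds its last target.

## Working session

There is one attempt and no reset: what is moved stays moved. The work goes in short steps, Python scripts to look and compute and a tool call to move; the robot and the scene stay as the last step left them, time stands still between calls to the robot, and variables do not carry over. Pictures are saved under pics/ and viewed, and the job is handed in when it is done.

Besides the shell and the picture viewer there is one more tool, called after ">>>" by a JSON object that holds its "fn" and its "kwargs", one argument or row to a line. servo_tool: Moves the arm, as the interface text tells. Its arguments: {"type":"object","properties":{"rows":{"type":"array","items":{"type":"array","items":{"type":"number"}}}},"required":["rows"]}

```bash
mkdir -p pics; cat > h.py <<'E'
import numpy as np, cv2
from cell import *
def snap(n,f):
    im=read_camera(n); cv2.imwrite('pics/'+f,im[:,:,::-1]); np.save('pics/'+f[:-4]+'.npy',im); return im
def ray(n,u,v):
    c=camera_info(n); f=240/np.tan(np.radians(c['vfov'])/2)
    d=np.array([(u-c['cx'])/f,(v-c['cy'])/f,1]); R=np.array(c['R']);t=np.array(c['t'])
    return -R.T@t, R.T@d
def onz(n,u,v,z):
    o,d=ray(n,u,v); return o+d*(z-o[2])/d[2]
def proj(n,X):
    c=camera_info(n); f=240/np.tan(np.radians(c['vfov'])/2)
    p=np.array(c['R'])@np.array(X)+np.array(c['t']); return np.array([c['cx']+f*p[0]/p[2],c['cy']+f*p[1]/p[2]])
E
python3 - <<'E'
from h import *
print(state()); print(tcp_to_grasp)
for n in('top','side','wrist'):
    print(n,camera_info(n)); snap(n,n+'0.png')
E
```

```text
{'t': 0.0, 'joints': array([-1.30159315e+00,  4.91564090e-01,  1.55945430e+00, -7.57908365e-06,
        1.09170067e+00, -1.05617934e-01]), 'qvel': array([ 0.00293458, -0.00041987, -0.0002074 ,  0.00057537, -0.00166043,
        0.00157229]), 'tau': array([-3.95798052e-03, -6.12661028e+01, -2.58192533e+01,  6.92248112e-02,
        4.82149667e-02, -1.11786962e-04]), 'eef_pos': array([ 228.75930205, -581.3654649 ,  214.05726519]), 'tcp_rot': array([-3.14148059e+00,  1.12083852e-03, -1.19597165e+00]), 'ft_force': array([-0.46489722, -0.06374462,  0.19387133]), 'moment': array([-0.0204043 ,  0.02030067, -0.01225366]), 'opening': 1.0021261384850597}
-18.8
top {'vfov': 45.597645450644336, 'cx': 321.3497030199053, 'cy': 246.4557393566112, 'R': array([[-1.00002589e-03, -9.99992098e-01,  3.84748415e-03],
       [-9.95754144e-01,  6.41622602e-04, -9.20503831e-02],
       [ 9.20471871e-02, -3.92320106e-03, -9.95746918e-01]]), 't': array([ -84.2031441 ,  528.27259685, 1011.33484194])}
side {'vfov': 44.341783096739135, 'cx': 320.09647899909413, 'cy': 230.36718857256693, 'R': array([[-0.93118916, -0.36419488, -0.01577462],
       [-0.20679039,  0.56337729, -0.79990235],
       [ 0.3002074 , -0.74159836, -0.59992282]]), 't': array([445.1983989 , 195.44018958, 929.65202351])}
wrist {'vfov': 65.70646984690485, 'cx': 325.5449766910756, 'cy': 237.58667845505758, 'tool_from_camera': array([[ 9.99999822e-01, -5.50804744e-04, -2.29463299e-04,
        -1.32135128e+00],
       [ 5.92335073e-04,  9.62740410e-01,  2.70426611e-01,
        -7.55133647e+01],
       [ 7.19613302e-05, -2.70426699e-01,  9.62740565e-01,
        -1.70454542e+02],
       [ 0.00000000e+00,  0.00000000e+00,  0.00000000e+00,
         1.00000000e+00]])}
```

View pics/top0.png

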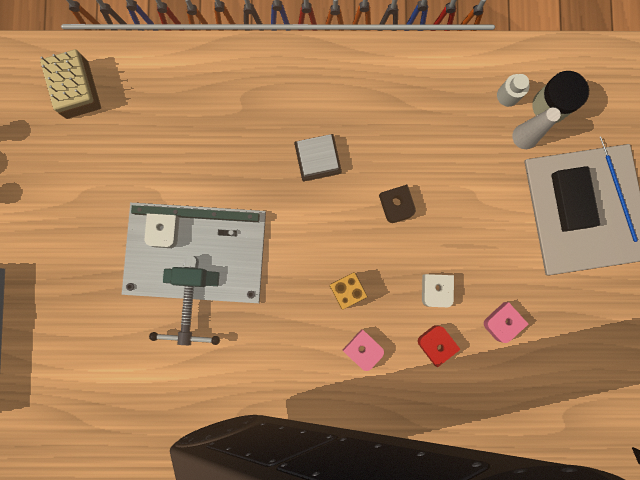

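View pics/side0.png

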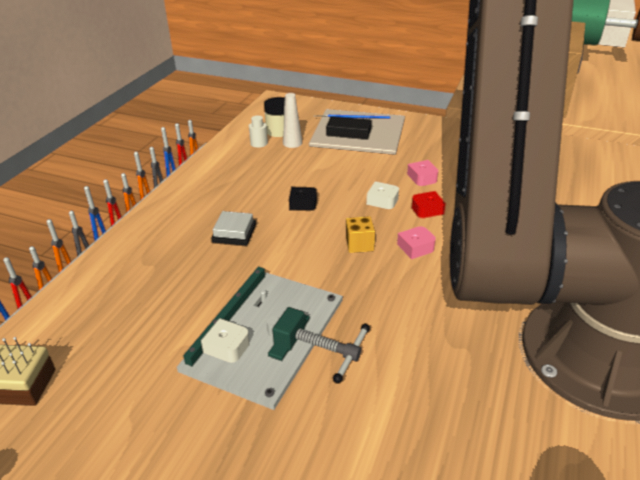

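View pics/wrist0.png

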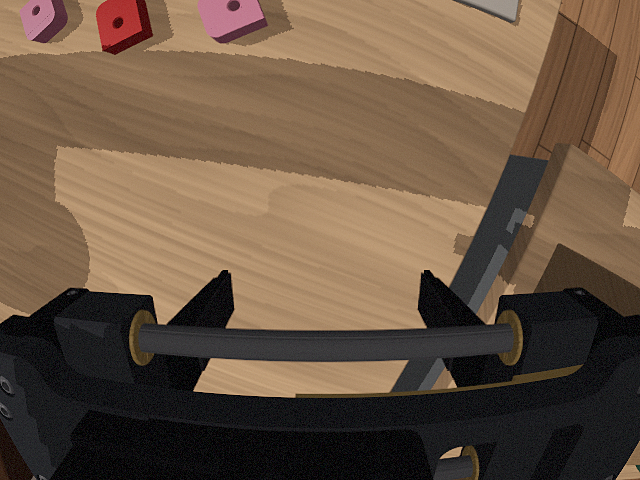

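Top view: candidates for the shoe are the loose white one (438,290), the fitted white one (160,230), black (397,204), pink (366,350) and (508,322), and red (439,346). By description it's the one at (438,290). The pin is visible in its slot near (233,233).

```bash
python3 - <<'E'
from h import *
im=np.load('pics/top0.npy'); 
a=cv2.resize(im[260:320,405:470],None,fx=6,fy=6,interpolation=cv2.INTER_NEAREST)
b=cv2.resize(im[195:310,115:275],None,fx=5,fy=5,interpolation=cv2.INTER_CUBIC)
cv2.imwrite('pics/c_shoe.png',a[:,:,::-1]); cv2.imwrite('pics/c_bend.png',b[:,:,::-1])
hsv=cv2.cvtColor(im,cv2.COLOR_RGB2HSV)
# white top
for nm,(x0,x1,y0,y1) in dict(shoe=(405,470,260,320),left=(135,185,205,255)).items():
    m=np.zeros(im.shape[:2],np.uint8); s=im[y0:y1,x0:x1].astype(int)
    m[y0:y1,x0:x1]=((s.min(2)>175)&(s[:,:,0]-s[:,:,2]<45))*255
    cs,_=cv2.findContours(m,cv2.RETR_EXTERNAL,cv2.CHAIN_APPROX_NONE); c=max(cs,key=cv2.contourArea)
    z=28 if nm=='shoe' else 40
    P=np.array([onz('top',*p[0],z)[:2] for p in c],np.float32)
    r=cv2.minAreaRect(P); print(nm,cv2.contourArea(c),cv2.boundingRect(c),r)
    hole=m[y0:y1,x0:x1]
    inner=cv2.drawContours(np.zeros_like(m),[c],-1,255,-1)
    d=(inner>0)&(im.min(2)<130)
    v,u=np.nonzero(d); print('hole',len(u),u.mean(),v.mean(),onz('top',u.mean(),v.mean(),z))
E
```

```text
shoe 824.0 (425, 275, 29, 32) ((448.3583984375, -295.994140625), (50.45914840698242, 56.003047943115234), 88.98468017578125)
hole 37 438.2972972972973 287.13513513513516 [ 454.30598525 -294.78767789   28.        ]
left 832.0 (144, 214, 31, 33) ((556.8179931640625, 205.6895294189453), (51.460723876953125, 56.570308685302734), 86.373291015625)
hole 39 159.10256410256412 226.64102564102564 [562.59521391 205.93875433  40.        ]
```

View pics/c_shoe.png

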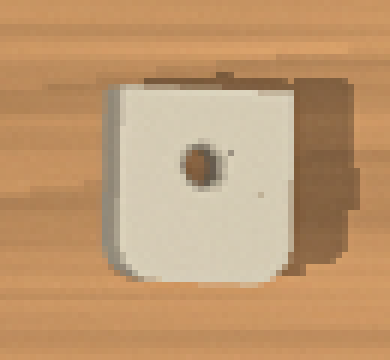

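View pics/c_bend.png

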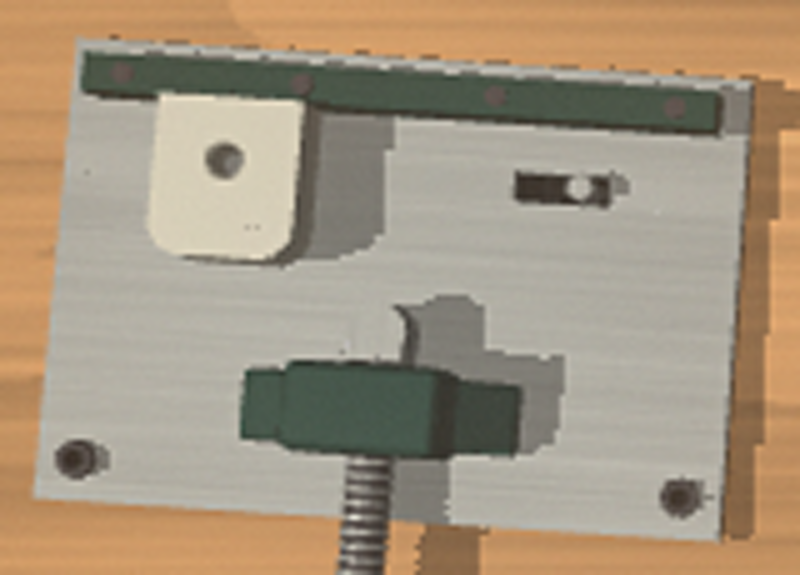

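The crop shows the white loose shoe with its rounded nose corners down (-x) and its hole nearer the back. Next, the bender pose and a pin estimate.

```bash
python3 - <<'E'
from h import *
print('cam',ray('top',0,0)[0],ray('side',0,0)[0])
T=np.array([[78,40],[754,82],[718,540],[33,497]])/5+[115,195]-.4
W=np.array([onz('top',*p,12) for p in T]); print(W.round(1)); 
print('c',W.mean(0), [np.linalg.norm(W[i]-W[(i+1)%4]).round(1) for i in range(4)])
M=np.array([[85,125],[85,-125],[-85,-125],[-85,125]])
# rigid fit
A=M-M.mean(0);B=W[:,:2]-W[:,:2].mean(0); 
th=np.arctan2((A[:,0]*B[:,1]-A[:,1]*B[:,0]).sum(),(A*B).sum()); print('yaw',np.degrees(th))
c=W.mean(0)[:2]
R=np.array([[np.cos(th),-np.sin(th)],[np.sin(th),np.cos(th)]])
for nm,u,v,z in [('pin',230.4,232.2,25),('hole L',159.1,226.6,40)]:
    p=onz('top',u,v,z)[:2]; print(nm,p,R.T@(p-c))
print('fence top line', [ (R.T@(onz('top',115+x/5-.4,195+y/5-.4,32)[:2]-c)).round(1) for x,y in((83,95),(716,133))])
print([ (R.T@(onz('top',115+x/5-.4,195+y/5-.4,12)[:2]-c)).round(1) for x,y in((515,172),(515,205),(608,210),(622,185))])
im=np.load('pics/side0.npy'); a=cv2.resize(im[260:410,170:360],None,fx=4,fy=4,interpolation=cv2.INTER_CUBIC)
cv2.imwrite('pics/c_side.png',a[:,:,::-1])
a=cv2.resize(im[170:220,350:450],None,fx=6,fy=6,interpolation=cv2.INTER_CUBIC)
cv2.imwrite('pics/c_side2.png',a[:,:,::-1])
E
```

```text
cam [ 432.85489469  -80.57376048 1055.98521668] [175.89066153 741.46082432 721.07536922]
[[610.9 268.3  12. ]
 [595.2  18.5  12. ]
 [426.9  30.3  12. ]
 [442.7 279.6  12. ]]
c [518.92050556 149.18368417  12.        ] [np.float64(250.2), np.float64(168.7), np.float64(249.9), np.float64(168.6)]
yaw -3.7180058061543897
pin [554.27134435  80.5458302 ] [ 39.72731963 -66.2010338 ]
hole L [562.6692363  205.94520109] [39.97590006 59.47897661]
fence top line [array([ 61.2, 114.2]), array([  62.1, -115.2])]
[array([ 45.5, -40.1]), array([ 33.3, -41.1]), array([ 33.7, -75.3]), array([ 43.2, -79.8])]
```

View pics/c_side.png

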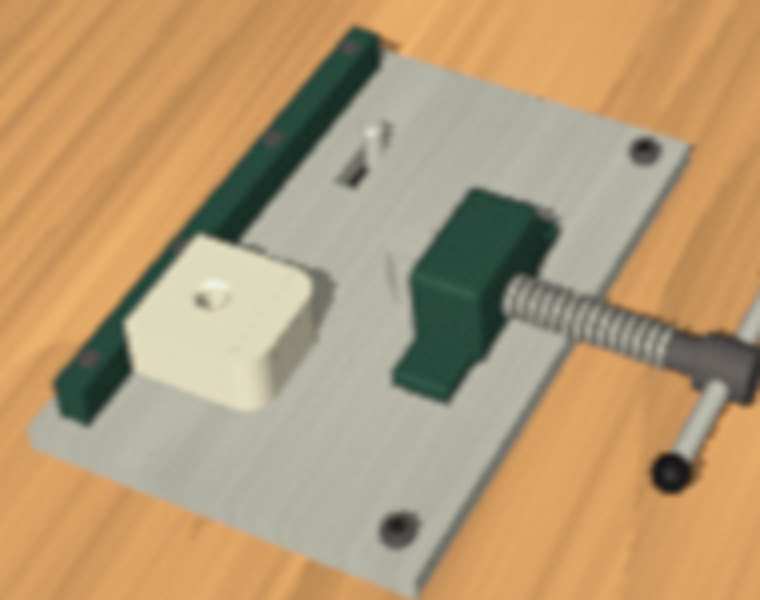

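View pics/c_side2.png

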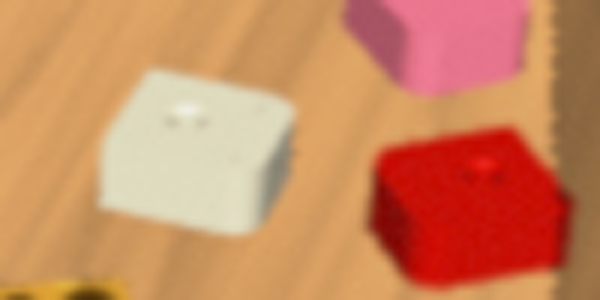

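```bash
cat >> h.py <<'E'
from scipy.spatial.transform import Rotation as Ro
def go(p0,yaw0,p1,yaw1):
    R0=Ro.from_euler('xyz',[np.pi,0,np.radians(yaw0)]);R1=Ro.from_euler('xyz',[np.pi,0,np.radians(yaw1)])
    print('turn',(R0.inv()*R1).as_rotvec(degrees=True).round(2),'shift m',(R0.inv().apply(np.array(p1)-p0)/1000).round(4))
E
python3 - <<'E'
from h import *
go([228.8,-581.6,214.7],np.degrees(-1.196),[454.3,-295.5,120],-91)
E
```

```text
turn [ 0.   -0.   22.47] shift m [-0.1837 -0.3146  0.0947]
```

>>> {"fn": "servo_tool", "kwargs": {
  "rows": [
    [0,0,4,-0.031,-0.052,0.016,0.095],
    [0,0,8,-0.061,-0.105,0.032,0.095],
    [0,0,12,-0.092,-0.157,0.047,0.095],
    [0,0,16,-0.122,-0.21,0.063,0.095],
    [0,0,20,-0.153,-0.262,0.079,0.095],
    [0,0,22.47,-0.1837,-0.3146,0.0947,0.095],
    [0,0,22.47,-0.1837,-0.3146,0.0947,0.095],
    [0,0,22.47,-0.1837,-0.3146,0.0947,0.095]
  ]
}}

```text
t: 1.15
eef_pos: [454.4, -295.6, 119.9]
tcp_rot: [3.141, -0.0, -1.587]
ft_force: [-0.4, 0.5, -0.9]
opening: 0.997
```

```bash
cat >> h.py <<'E'
def wray(u,v,s):
    c=camera_info('wrist'); f=240/np.tan(np.radians(c['vfov'])/2)
    d=np.array([u-c['cx'],v-c['cy']]); r=np.hypot(*d); th=r/f
    dc=np.array([np.sin(th)*d[0]/r,np.sin(th)*d[1]/r,np.cos(th)])
    T=np.array(c['tool_from_camera']); R=Ro.from_euler('xyz',s['tcp_rot'])
    return np.array(s['eef_pos'])+R.apply(T[:3,3]), R.apply(T[:3,:3]@dc)
def wonz(u,v,z,s):
    o,d=wray(u,v,s); return o+d*(z-o[2])/d[2]
E
python3 - <<'E'
from h import *
s=state(); print(s['t'],s['eef_pos'],s['tcp_rot'],s['ft_force'],s['opening'])
im=snap('wrist','w1.png'); np.save('s1.npy',np.array([s['eef_pos'],s['tcp_rot']]))
E
```

```text
1.15 [ 454.35944548 -295.61637449  119.91653939] [ 3.14144283e+00 -1.32743962e-04 -1.58695898e+00] [-0.39506002  0.46493337 -0.91712074] 0.9967618558195596
```

View pics/w1.png

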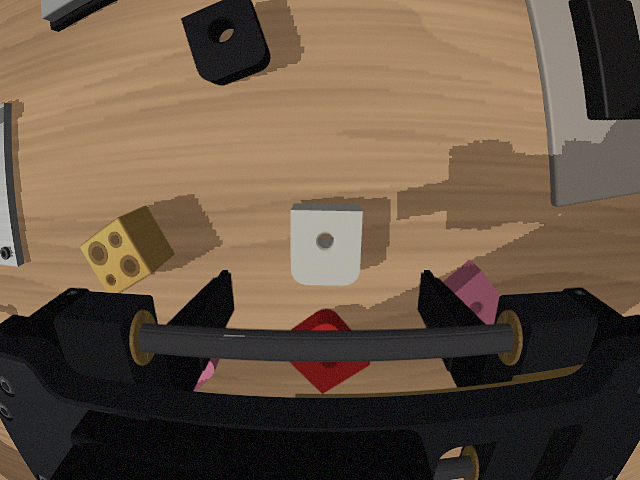

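The wrist view shows the white shoe centred between the fingers (hole at 325,240, rounded nose toward the robot). I'll measure it.

```bash
python3 - <<'E'
from h import *
a=np.load('s1.npy'); s=dict(eef_pos=a[0],tcp_rot=a[1]); im=np.load('pics/w1.npy').astype(int)
m=np.zeros((480,640),np.uint8); x0,x1,y0,y1=280,375,195,295
q=im[y0:y1,x0:x1]; m[y0:y1,x0:x1]=((q.min(2)>160)&(q[:,:,0]-q[:,:,2]<45))*255
cs,_=cv2.findContours(m,cv2.RETR_EXTERNAL,cv2.CHAIN_APPROX_NONE); c=max(cs,key=cv2.contourArea)
P=np.array([wonz(*p[0],28,s)[:2] for p in c],np.float32)
print(cv2.boundingRect(c),cv2.minAreaRect(P))
inner=cv2.drawContours(np.zeros_like(m),[c],-1,255,-1); v,u=np.nonzero((inner>0)&(im.min(2)<145))
print(len(u),wonz(u.mean(),v.mean(),28,s),(u.mean(),v.mean()))
back=P[P[:,0]>P[:,0].max()-4]; k=np.polyfit(back[:,1],back[:,0],1); print('back',back[:,0].mean(),'tilt',np.degrees(np.arctan(-k[0])))
for sg in(1,-1):
    sd=P[(sg*(P[:,1]+295.5)>20)&(P[:,0]>436)&(P[:,0]<470)]; k=np.polyfit(sd[:,0],sd[:,1],1); print('side',sd[:,1].mean(),np.degrees(np.arctan(k[0])))
E
```

```text
(291, 210, 71, 75) ((447.2837219238281, -294.4244689941406), (51.469093322753906, 57.326881408691406), 87.94091796875)
252 [ 453.46635852 -293.72785427   28.        ] (np.float64(324.3809523809524), np.float64(240.5515873015873))
back 475.4135 tilt -1.4925047919507706
side -269.0802 -2.4421201746771777
side -319.98215 -2.142799377614543
```

```bash
python3 - <<'E'
from h import *
go([454.3,-295.5,120],-91,[453.7,-294.9,4],-92)
E
```

```text
turn [ 0. -0.  1.] shift m [-0.0006  0.0006  0.116 ]
```

>>> {"fn": "servo_tool", "kwargs": {
  "rows": [
    [0,0,1,-0.0006,0.0006,0.04,0.095],
    [0,0,1,-0.0006,0.0006,0.08,0.095],
    [0,0,1,-0.0006,0.0006,0.105,0.095],
    [0,0,1,-0.0006,0.0006,0.116,0.095],
    [0,0,1,-0.0006,0.0006,0.116,0.095],
    [0,0,1,-0.0006,0.0006,0.116,0.04],
    [0,0,1,-0.0006,0.0006,0.116,0.04],
    [0,0,1,-0.0006,0.0006,0.116,0.04],
    [0,0,1,-0.0006,0.0006,0.116,0.04],
    [0,0,1,-0.0006,0.0006,0.116,0.04],
    [0,0,1,-0.0006,0.0006,0.116,0.04]
  ]
}}

```text
t: 2.58
eef_pos: [453.8, -294.9, 4.0]
tcp_rot: [-3.141, -0.0, -1.606]
ft_force: [-0.2, -0.2, 2.4]
opening: 0.549
```

```bash
python3 - <<'E'
from h import *
s=state(); print(s['t'],s['eef_pos'],s['tcp_rot'],s['ft_force'],s['opening']*95)
im=snap('wrist','w2.png'); np.save('s2.npy',np.array([s['eef_pos'],s['tcp_rot']]))
E
```

```text
2.575 [ 453.80682048 -294.90503097    4.02867488] [-3.14147385e+00 -1.65910370e-04 -1.60553550e+00] [-0.23218267 -0.21397152  2.41194256] 52.187138025552485
```

View pics/w2.png

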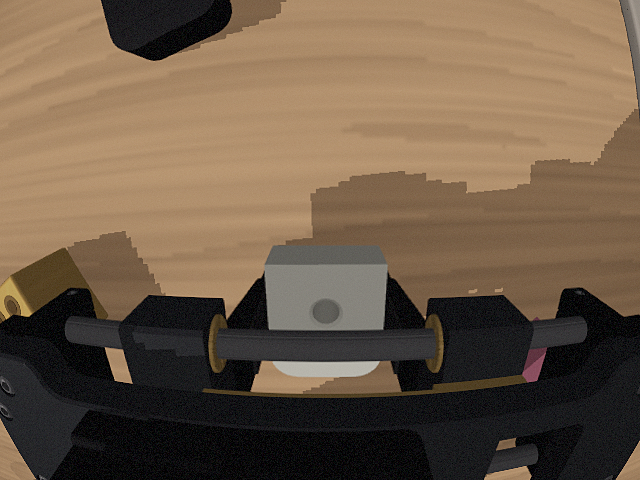

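The shoe is held (opening 52.2 mm). Now to measure the hole and back edge relative to the TCP.

```bash
python3 - <<'E'
from h import *
a=np.load('s2.npy'); s=dict(eef_pos=a[0],tcp_rot=a[1]); im=np.load('pics/w2.npy').astype(int)
inv=Ro.from_euler('xyz',s['tcp_rot']).inv()
g=cv2.GaussianBlur(im.astype(np.uint8),(0,0),1.5).astype(int).sum(2)/3
for u in (280,300,325,350,370):
    col=g[235:290,u]; print(u,[235+i for i in np.argsort(-abs(np.diff(col)))[:4]])
q=g[292:326,300:350]; v,u=np.nonzero(q<q.mean()-18); hu,hv=300+u.mean(),292+v.mean(); print('hole',len(u),hu,hv, v.min()+292,v.max()+292,u.min()+300,u.max()+300)
f=lambda u,v,z: inv.apply(wonz(u,v,z,s)-s['eef_pos']).round(2)
print('hole tool',f(hu,hv,28),'backtop',[f(u,264,28) for u in(275,325,380)],'backbottom',[f(u,245.5,0) for u in(275,325,380)])
E
```

```text
280 [np.int64(264), np.int64(244), np.int64(263), np.int64(243)]
300 [np.int64(238), np.int64(264), np.int64(239), np.int64(237)]
325 [np.int64(264), np.int64(263), np.int64(262), np.int64(265)]
350 [np.int64(264), np.int64(263), np.int64(262), np.int64(265)]
370 [np.int64(263), np.int64(264), np.int64(262), np.int64(265)]
hole 449 325.5122494432071 311.0623608017817 301 321 313 338
hole tool [ -1.05  -0.34 -23.97] backtop [array([-22.31, -22.35, -23.97]), array([ -1.25, -22.4 , -23.97]), array([ 21.93, -22.3 , -23.97])] backbottom [array([-25.97, -21.98,   4.03]), array([ -1.29, -21.99,   4.03]), array([ 25.9 , -21.94,   4.04])]
```

```bash
python3 - <<'E'
from h import *
go([453.7,-294.9,4],-92,[480,80,110],-93.7)
E
```

```text
turn [ 0.  -0.   1.7] shift m [-0.3756 -0.0132 -0.106 ]
```

>>> {"fn": "servo_tool", "kwargs": {
  "rows": [
    [0,0,0,0,0,-0.02,0.04],
    [0,0,0,0,0,-0.06,0.04],
    [0,0,0.5,-0.03,0,-0.1,0.04],
    [0,0,0.5,-0.08,0,-0.106,0.04],
    [0,0,1,-0.13,-0.005,-0.106,0.04],
    [0,0,1,-0.18,-0.008,-0.106,0.04],
    [0,0,1.7,-0.23,-0.01,-0.106,0.04],
    [0,0,1.7,-0.28,-0.0132,-0.106,0.04],
    [0,0,1.7,-0.33,-0.0132,-0.106,0.04],
    [0,0,1.7,-0.365,-0.0132,-0.106,0.04],
    [0,0,1.7,-0.3756,-0.0132,-0.106,0.04],
    [0,0,1.7,-0.3756,-0.0132,-0.106,0.04]
  ]
}}

```text
t: 4.12
eef_pos: [479.9, 80.0, 109.8]
tcp_rot: [3.141, -0.0, -1.634]
ft_force: [-0.8, -0.5, -1.1]
opening: 0.546
```

>>> {"fn": "servo_tool", "kwargs": {
  "rows": [
    [0,0,0,0,0,0,0.04],
    [0,0,0,0,0,0,0.04]
  ]
}}

```text
t: 4.38
eef_pos: [480.1, 79.1, 109.9]
tcp_rot: [3.142, -0.0, -1.637]
ft_force: [-0.6, 0.2, -0.5]
opening: 0.541
```

```bash
python3 - <<'E'
from h import *
s=state(); print(s['t'],s['eef_pos'],s['tcp_rot'],s['ft_force'],s['opening']*95)
im=snap('wrist','w3.png'); np.save('s3.npy',np.array([s['eef_pos'],s['tcp_rot']]))
E
```

```text
4.375 [480.09881187  79.05066902 109.89171062] [ 3.14156111e+00 -1.55705946e-04 -1.63668134e+00] [-0.60574149  0.20893164 -0.51288401] 51.422701859843485
```

View pics/w3.png

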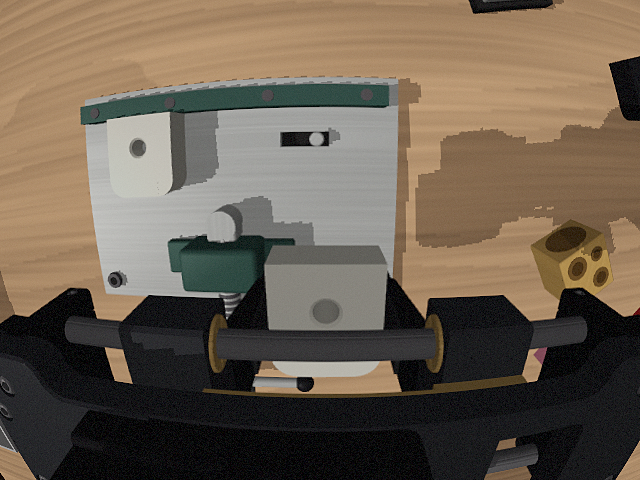

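The wrist view shows the pin top at (317,139), toward the right end of the slot (281–329), with the fence above it.

```bash
python3 - <<'E'
from h import *
a=np.load('s3.npy'); s=dict(eef_pos=a[0],tcp_rot=a[1]); im=np.load('pics/w3.npy')
c=cv2.resize(im[75:200,80:410],None,fx=2.4,fy=2.4,interpolation=cv2.INTER_CUBIC); cv2.imwrite('pics/c3.png',c[:,:,::-1])
c=cv2.resize(im[75:155,265:405],None,fx=5.5,fy=5.5,interpolation=cv2.INTER_CUBIC); cv2.imwrite('pics/c3b.png',c[:,:,::-1])
g=im.astype(int).min(2)
q=g[128:152,300:335]; v,u=np.nonzero(q>185); print(len(u),300+u.mean(),128+v.mean())
# dark slot
q=g[125:152,270:335]; v,u=np.nonzero(q<60); print('slot dark',270+u.min(),270+u.max(),125+v.min(),125+v.max())
# fence green mask lower edge
i=im.astype(int); m=(i[:,:,1]>i[:,:,0]+8)&(i[:,:,1]<110)
P=[]
for uu in range(200,386,6):
    vs=np.nonzero(m[75:130,uu])[0]
    if len(vs)>5: P.append((uu,75+vs.min(),75+vs.max()))
P=np.array(P); print(P[::4])
np.save('fence.npy',P)
E
```

```text
0 nan nan
slot dark 281 328 132 145
[[200  90 111]
 [224  88 109]
 [248  86 107]
 [272  85 107]
 [296  85 106]
 [320  84 106]
 [344  84 105]
 [368  85 105]]<stdin>:6: RuntimeWarning: Mean of empty slice.
  ret = ret.dtype.type(ret / rcount)
```

View pics/c3b.png

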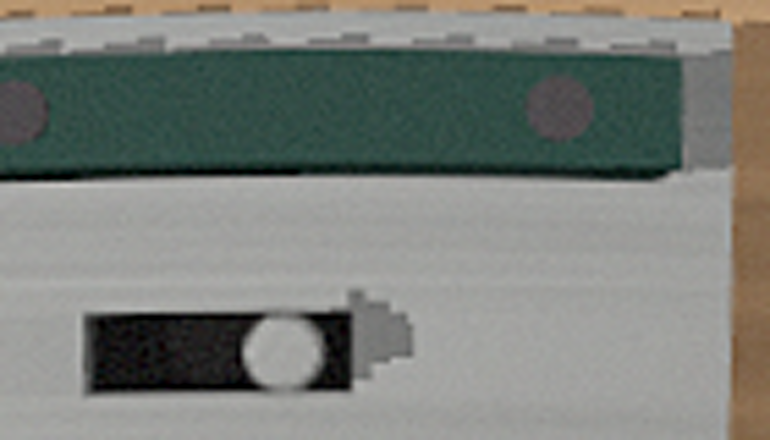

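```bash
python3 - <<'E'
from h import *
a=np.load('s3.npy'); s=dict(eef_pos=a[0],tcp_rot=a[1])
C=lambda x,y:(265+x/5.5-.4,75+y/5.5-.4)
th=np.radians(-3.7); c=np.array([518.9,149.2]); R=np.array([[np.cos(th),-np.sin(th)],[np.sin(th),np.cos(th)]])
b=lambda p:(R.T@(p[:2]-c)).round(2)
pin=wonz(*C(283,352),25,s); print('pin',pin,b(pin))
for x,y in((87,353),(352,353),(220,314),(220,392)): p=wonz(*C(x,y),12,s); print('slot',p.round(1),b(p))
for x,y in((0,168),(300,164),(640,168)): p=wonz(*C(x,y),32,s); print('ftop',p.round(1),b(p))
for x,y in((0,180),(300,176),(640,180)): p=wonz(*C(x,y),12,s); print('ffoot',p.round(1),b(p))
for x,y in((0,53),(300,50),(640,56)): p=wonz(*C(x,y),32,s); print('fback',p.round(1),b(p))
p=wonz(138.3,148.0,40,s); print('Lhole',p,b(p))
inv=Ro.from_euler('xyz',s['tcp_rot']).inv()
print('held hole tool, z top at TCP-24:',[inv.apply(wonz(325.5,311,s['eef_pos'][2]+24,s)-s['eef_pos'])])
E
```

```text
pin [553.532326    81.58686534  25.        ] [ 38.92 -65.24]
slot [555.4 107.4  12. ] [ 39.08 -39.34]
slot [552.7  73.   12. ] [ 38.67 -73.87]
slot [559.   89.7  12. ] [ 43.9  -56.76]
slot [548.8  90.5  12. ] [ 33.64 -56.69]
ftop [579.  113.9  32. ] [ 62.21 -31.37]
ftop [576.3  77.8  32. ] [ 61.86 -67.52]
ftop [573.7  37.1  32. ] [  61.93 -108.36]
ffoot [579.3 117.1  12. ] [ 62.34 -28.12]
ffoot [576.4  78.1  12. ] [ 61.97 -67.19]
ffoot [573.6  34.1  12. ] [  62.04 -111.33]
fback [593.2 112.9  32. ] [ 76.49 -31.44]
fback [590.3  76.9  32. ] [ 75.89 -67.55]
fback [587.6  36.2  32. ] [  75.81 -108.35]
Lhole [561.19089511 205.69743897  40.        ] [38.56 59.11]
held hole tool, z top at TCP-24: [array([ -1.0255028 ,  -0.35409708, -24.00017115])]
```

```bash
python3 - <<'E'
from h import *
th=np.radians(-3.75); bx=np.array([np.cos(th),np.sin(th),0]); by=np.array([-np.sin(th),np.cos(th),0])
T=np.array([553.1,80.6,32])-4*bx+3*by; print(T)
s=state(); go(s['eef_pos'],np.degrees(s['tcp_rot'][2]),T,-93.75)
E
```

```text
[549.30477369  83.85518929  32.        ]
turn [-0.    0.   -0.02] shift m [-0.0092 -0.0688  0.0779]
```

>>> {"fn": "servo_tool", "kwargs": {
  "rows": [
    [0,0,0,-0.003,-0.03,0.01,0.04],
    [0,0,0,-0.0092,-0.0688,0.03,0.04],
    [0,0,0,-0.0092,-0.0688,0.06,0.04],
    [0,0,0,-0.0092,-0.0688,0.0779,0.04],
    [0,0,0,-0.0092,-0.0688,0.0779,0.04],
    [0,0,0,-0.0092,-0.0688,0.0779,0.04],
    [0,0,0,-0.0092,-0.0688,0.0779,0.04]
  ]
}}

```text
t: 5.3
eef_pos: [549.6, 84.6, 32.9]
tcp_rot: [-3.14, 0.0, -1.635]
ft_force: [0.4, -0.0, -0.8]
opening: 0.545
```

```bash
python3 - <<'E'
from h import *
s=state(); print(s['t'],s['eef_pos'],s['tcp_rot'],s['ft_force'],s['moment'],s['opening']*95)
im=snap('wrist','w4.png'); np.save('s4.npy',np.array([s['eef_pos'],s['tcp_rot']]))
E
```

```text
5.3 [549.59050012  84.637024    32.85959667] [-3.14035995e+00  3.94707581e-05 -1.63546351e+00] [ 0.35752869 -0.01017855 -0.83564853] [ 0.07182648  0.01998468 -0.00709463] 51.80665467538574
```

View pics/w4.png

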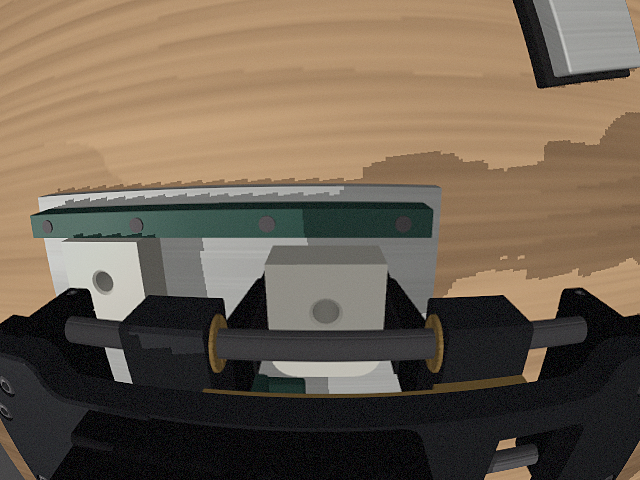

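The wrist view shows the held shoe right of the fitted one, with a small gap to the fence and its edges parallel to it. Moving towards the fence.

>>> {"fn": "servo_tool", "kwargs": {
  "rows": [
    [0,0,0,0,-0.001,0,0.04],
    [0,0,0,0,-0.002,0,0.04],
    [0,0,0,0,-0.0025,0,0.04],
    [0,0,0,0,-0.003,0,0.04],
    [0,0,0,0,-0.003,0,0.04]
  ]
}}

```text
t: 5.98
eef_pos: [552.3, 84.6, 32.0]
tcp_rot: [-3.142, -0.0, -1.635]
ft_force: [0.1, 0.2, -1.7]
opening: 0.544
```

>>> {"fn": "servo_tool", "kwargs": {
  "rows": [
    [0,0,0,0,-0.0005,0,0.04],
    [0,0,0,0,-0.0005,0,0.04]
  ]
}}

```text
t: 6.22
eef_pos: [552.8, 84.5, 32.0]
tcp_rot: [-3.142, -0.0, -1.635]
ft_force: [0.0, 0.1, -0.6]
opening: 0.543
```

>>> {"fn": "servo_tool", "kwargs": {
  "rows": [
    [0,0,0,0,-0.0005,0,0.04],
    [0,0,0,0,-0.0005,0,0.04]
  ]
}}

```text
t: 6.48
eef_pos: [553.3, 84.5, 32.0]
tcp_rot: [-3.142, -0.0, -1.635]
ft_force: [-0.2, -0.2, -0.4]
opening: 0.543
```

>>> {"fn": "servo_tool", "kwargs": {
  "rows": [
    [0,0,0,0,-0.0005,0,0.04],
    [0,0,0,0,-0.0005,0,0.04]
  ]
}}

```text
t: 6.72
eef_pos: [553.8, 84.5, 32.0]
tcp_rot: [-3.142, -0.0, -1.635]
ft_force: [-0.1, -0.2, -0.7]
opening: 0.545
```

>>> {"fn": "servo_tool", "kwargs": {
  "rows": [
    [0,0,0,0,-0.0005,0,0.04],
    [0,0,0,0,-0.0005,0,0.04]
  ]
}}

```text
t: 6.98
eef_pos: [554.3, 84.4, 32.0]
tcp_rot: [-3.142, -0.0, -1.635]
ft_force: [0.3, -0.1, -0.9]
opening: 0.543
```

>>> {"fn": "servo_tool", "kwargs": {
  "rows": [
    [0,0,0,0,-0.0005,0,0.04],
    [0,0,0,0,-0.0005,0,0.04]
  ]
}}

```text
t: 7.22
eef_pos: [554.4, 84.4, 32.0]
tcp_rot: [3.141, -0.0, -1.635]
ft_force: [-2.7, -0.9, -0.5]
opening: 0.547
```

>>> {"fn": "servo_tool", "kwargs": {
  "rows": [
    [0,0,0,0,-0.0005,0,0.04],
    [0,0,0,0,-0.0005,0,0.04]
  ]
}}

```text
t: 7.48
eef_pos: [554.4, 84.4, 31.9]
tcp_rot: [3.14, -0.0, -1.635]
ft_force: [-5.0, 0.3, 1.0]
opening: 0.545
```

Fence contact, 5 N. I'll ease off slightly and lower onto the pin.

>>> {"fn": "servo_tool", "kwargs": {
  "rows": [
    [0,0,0,0,0.0004,0.001,0.04],
    [0,0,0,0,0.0004,0.002,0.04],
    [0,0,0,0,0.0004,0.0025,0.04],
    [0,0,0,0,0.0004,0.0025,0.04]
  ]
}}

```text
t: 7.98
eef_pos: [554.4, 84.4, 29.3]
tcp_rot: [3.14, -0.0, -1.635]
ft_force: [-4.4, 0.3, 0.4]
opening: 0.546
```

>>> {"fn": "servo_tool", "kwargs": {
  "rows": [
    [0,0,0,0,0,0.0005,0.04],
    [0,0,0,0,0,0.0005,0.04]
  ]
}}

```text
t: 8.22
eef_pos: [554.4, 84.4, 28.9]
tcp_rot: [3.141, -0.0, -1.635]
ft_force: [-5.0, 0.0, 1.6]
opening: 0.545
```

>>> {"fn": "servo_tool", "kwargs": {
  "rows": [
    [0,0,0,0,0,0.0005,0.04],
    [0,0,0,0,0,0.0005,0.04]
  ]
}}

```text
t: 8.48
eef_pos: [554.4, 84.4, 28.8]
tcp_rot: [3.141, -0.0, -1.635]
ft_force: [-6.4, -0.2, 7.5]
opening: 0.54
```

It's resting on the pin at z≈28.9 (shoe underside ≈25 mm, as expected). Easing off to a light touch and nudging along the fence in -y.

>>> {"fn": "servo_tool", "kwargs": {
  "rows": [
    [0,0,0,0,0.0004,-0.0002,0.04],
    [0,0,0,0.0005,0.0004,-0.0002,0.04],
    [0,0,0,0.001,0.0004,-0.0002,0.04],
    [0,0,0,0.001,0.0004,-0.0002,0.04]
  ]
}}

```text
t: 8.98
eef_pos: [554.3, 83.9, 28.8]
tcp_rot: [3.142, 0.0, -1.635]
ft_force: [-5.4, 4.4, 4.3]
opening: 0.546
```

>>> {"fn": "servo_tool", "kwargs": {
  "rows": [
    [0,0,0,0.0005,0,0,0.04],
    [0,0,0,0.0005,0,0,0.04]
  ]
}}

```text
t: 9.22
eef_pos: [554.3, 83.4, 28.8]
tcp_rot: [3.142, 0.0, -1.635]
ft_force: [-4.4, 4.7, 3.3]
opening: 0.543
```

>>> {"fn": "servo_tool", "kwargs": {
  "rows": [
    [0,0,0,0.0005,0,0,0.04],
    [0,0,0,0.0005,0,0,0.04]
  ]
}}

```text
t: 9.48
eef_pos: [554.3, 82.8, 28.7]
tcp_rot: [3.142, 0.0, -1.635]
ft_force: [-4.1, 4.1, 2.7]
opening: 0.547
```

>>> {"fn": "servo_tool", "kwargs": {
  "rows": [
    [0,0,0,0.0005,0,0,0.04],
    [0,0,0,0.0005,0,0,0.04]
  ]
}}

```text
t: 9.72
eef_pos: [554.2, 82.1, 28.6]
tcp_rot: [3.141, 0.0, -1.635]
ft_force: [-3.4, 1.3, -0.1]
opening: 0.546
```

>>> {"fn": "servo_tool", "kwargs": {
  "rows": [
    [0,0,0,0,0,0.0005,0.04],
    [0,0,0,0,0,0.0005,0.04]
  ]
}}

```text
t: 9.98
eef_pos: [554.2, 81.9, 28.1]
tcp_rot: [3.141, -0.0, -1.635]
ft_force: [-4.1, 1.6, -0.2]
opening: 0.546
```

>>> {"fn": "servo_tool", "kwargs": {
  "rows": [
    [0,0,0,0.0005,0,0.0005,0.04],
    [0,0,0,0.0005,0,0.0005,0.04]
  ]
}}

```text
t: 10.22
eef_pos: [554.2, 81.4, 27.6]
tcp_rot: [3.141, -0.0, -1.635]
ft_force: [-4.0, 2.0, 0.0]
opening: 0.543
```

>>> {"fn": "servo_tool", "kwargs": {
  "rows": [
    [0,0,0,0,0,0.0005,0.04],
    [0,0,0,0,0,0.001,0.04],
    [0,0,0,0,0,0.001,0.04]
  ]
}}

```text
t: 10.6
eef_pos: [554.2, 81.3, 26.7]
tcp_rot: [3.141, -0.0, -1.635]
ft_force: [-4.6, 0.7, 1.0]
opening: 0.543
```

>>> {"fn": "servo_tool", "kwargs": {
  "rows": [
    [0,0,0,0,0,0.0005,0.04],
    [0,0,0,0,0,0.001,0.04],
    [0,0,0,0,0,0.001,0.04]
  ]
}}

```text
t: 10.98
eef_pos: [554.2, 81.3, 25.7]
tcp_rot: [3.141, -0.0, -1.635]
ft_force: [-4.4, 0.7, 0.1]
opening: 0.545
```

It has dropped 3 mm past the pin top with no load. Pushing down to the bed.

>>> {"fn": "servo_tool", "kwargs": {
  "rows": [
    [0,0,0,0,0,0.001,0.04],
    [0,0,0,0,0,0.002,0.04],
    [0,0,0,0,0,0.003,0.04],
    [0,0,0,0,0,0.004,0.04],
    [0,0,0,0,0,0.004,0.04]
  ]
}}

```text
t: 11.6
eef_pos: [554.2, 81.4, 21.6]
tcp_rot: [3.141, -0.0, -1.635]
ft_force: [-4.4, -0.2, -0.2]
opening: 0.547
```

>>> {"fn": "servo_tool", "kwargs": {
  "rows": [
    [0,0,0,0,0,0.001,0.04],
    [0,0,0,0,0,0.002,0.04],
    [0,0,0,0,0,0.003,0.04],
    [0,0,0,0,0,0.004,0.04],
    [0,0,0,0,0,0.004,0.04]
  ]
}}

```text
t: 12.22
eef_pos: [554.2, 81.3, 17.6]
tcp_rot: [3.141, -0.0, -1.635]
ft_force: [-5.3, 0.6, -0.4]
opening: 0.541
```

>>> {"fn": "servo_tool", "kwargs": {
  "rows": [
    [0,0,0,0,0,0.0005,0.04],
    [0,0,0,0,0,0.001,0.04],
    [0,0,0,0,0,0.0015,0.04],
    [0,0,0,0,0,0.0015,0.04]
  ]
}}

```text
t: 12.72
eef_pos: [554.2, 81.4, 16.2]
tcp_rot: [3.141, -0.0, -1.635]
ft_force: [-5.7, 0.2, 1.9]
opening: 0.548
```

>>> {"fn": "servo_tool", "kwargs": {
  "rows": [
    [0,0,0,0,0,0.0005,0.04],
    [0,0,0,0,0,0.0005,0.04]
  ]
}}

```text
t: 12.98
eef_pos: [554.2, 81.4, 16.0]
tcp_rot: [3.142, -0.0, -1.635]
ft_force: [-5.8, 0.7, 6.0]
opening: 0.545
```

>>> {"fn": "servo_tool", "kwargs": {
  "rows": [
    [0,0,0,0,0,0.0005,0.04],
    [0,0,0,0,0,0.0005,0.04]
  ]
}}

```text
t: 13.22
eef_pos: [554.2, 81.4, 16.0]
tcp_rot: [-3.141, -0.0, -1.635]
ft_force: [-8.3, 0.2, 12.3]
opening: 0.543
```

Seated firmly: z=16.0 at 12 N, i.e. underside at 12 mm. Easing off, releasing and rising.

>>> {"fn": "servo_tool", "kwargs": {
  "rows": [
    [0,0,0,0,0.0003,-0.0007,0.04],
    [0,0,0,0,0.0003,-0.0007,0.04],
    [0,0,0,0,0.0003,-0.0007,0.085],
    [0,0,0,0,0.0003,-0.0007,0.085],
    [0,0,0,0,0.0003,-0.0007,0.085],
    [0,0,0,0,0.0003,-0.0007,0.085],
    [0,0,0,0,0.0003,-0.0007,0.085],
    [0,0,0,0,0.0003,-0.01,0.085],
    [0,0,0,0,0.0003,-0.03,0.085],
    [0,0,0,0,0.0003,-0.06,0.085],
    [0,0,0,0,0.0003,-0.095,0.085],
    [0,0,0,0,0.0003,-0.095,0.085]
  ]
}}

```text
t: 14.72
eef_pos: [555.1, 81.5, 113.0]
tcp_rot: [-3.137, 0.0, -1.635]
ft_force: [0.0, -0.2, -1.8]
opening: 0.896
```

>>> {"fn": "servo_tool", "kwargs": {
  "rows": [
    [0,0,0,0,0.03,-0.03,0.085],
    [0,0,0,0,0.07,-0.06,0.085],
    [0,0,0,0,0.08,-0.06,0.085],
    [0,0,0,0,0.08,-0.06,0.085]
  ]
}}

```text
t: 15.22
eef_pos: [474.1, 86.6, 169.8]
tcp_rot: [3.142, -0.0, -1.635]
ft_force: [0.4, -0.7, -0.8]
opening: 0.893
```

```bash
python3 - <<'E'
from h import *
s=state(); print(s['t'],s['eef_pos'],s['tcp_rot'],s['ft_force'],s['opening']*95)
im=snap('wrist','w5.png'); np.save('s5.npy',np.array([s['eef_pos'],s['tcp_rot']])); snap('side','side5.png')
im=np.load('pics/side5.npy'); a=cv2.resize(im[250:410,150:360],None,fx=3.7,fy=3.7,interpolation=cv2.INTER_CUBIC)
cv2.imwrite('pics/c_side5.png',a[:,:,::-1])
E
```

```text
15.225 [474.07441258  86.63302992 169.77883308] [ 3.14154494e+00 -8.84684876e-05 -1.63521244e+00] [ 0.37065146 -0.69038819 -0.8376042 ] 84.78995404207025
```

View pics/w5.png

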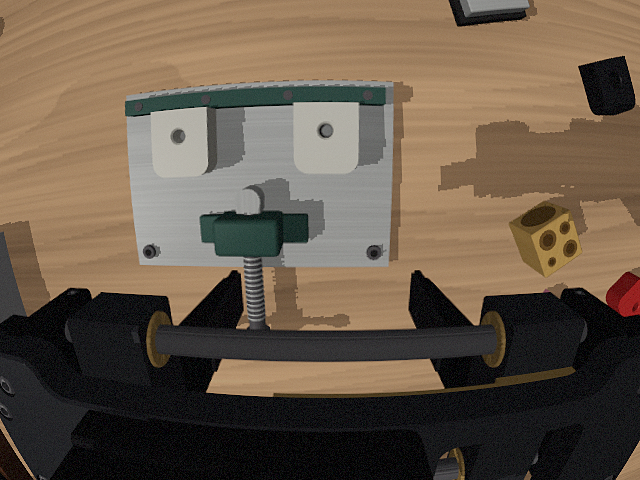

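View pics/c_side5.png

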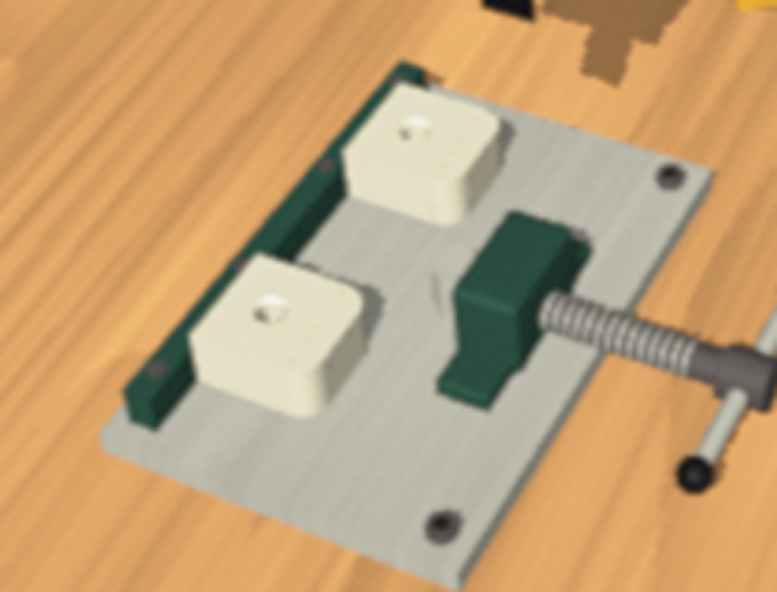

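Both shoes sit flat at the fence; the new one has its hole at wrist pixel (325,130) with the pin visible inside. One numeric check of the fence gap and yaw.

```bash
python3 - <<'E'
from h import *
a=np.load('s5.npy'); s=dict(eef_pos=a[0],tcp_rot=a[1]); im=np.load('pics/w5.npy').astype(int)
def rect(x0,x1,y0,y1):
    m=np.zeros((480,640),np.uint8); q=im[y0:y1,x0:x1]
    m[y0:y1,x0:x1]=((q.min(2)>165)&(q[:,:,0]-q[:,:,2]>8))*255
    cs,_=cv2.findContours(m,cv2.RETR_EXTERNAL,cv2.CHAIN_APPROX_NONE); c=max(cs,key=cv2.contourArea)
    P=np.array([wonz(*p[0],40,s)[:2] for p in c],np.float32); print(cv2.boundingRect(c),cv2.minAreaRect(P))
rect(145,215,95,185); rect(285,365,95,180)
c=cv2.resize(im[80:185,120:400].astype(np.uint8),None,fx=2.8,fy=2.8,interpolation=cv2.INTER_CUBIC); cv2.imwrite('pics/c5.png',c[:,:,::-1])
E
```

```text
(151, 107, 57, 71) ((555.5985107421875, 206.7689208984375), (51.920257568359375, 57.578433990478516), 86.20022583007812)
(294, 103, 65, 70) ((547.7353515625, 82.5363540649414), (51.270992279052734, 56.193946838378906), 86.19947052001953)
```

View pics/c5.png

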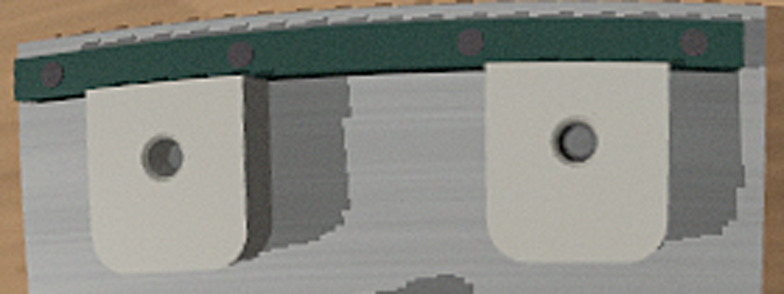

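Both shoes have the same yaw (86.20° each), the backs line up within about 0.4 mm, and the pin is visible in the hole.

```bash
python3 -c "
from cell import *
print(job_done(), state()['t'])"
```

```text
the job is handed in; nothing more can be done
the job is handed in; nothing more can be done
```

The loose white shoe is fitted on the right-hand pin, flat on the bed with its back to the fence and its nose towards the screw. I let go of it and handed the job in at about 15 s.

**By feel:** I brought the shoe against the fence at about 5 N. I then rested it on the pin (7.5 N at most, eased to about 4 N) and nudged it about 3 mm along the fence in 0.5 mm steps. It dropped and slid down with almost no load, seating at 12 N with the tool at z = 16.0 mm. That puts the shoe's underside at 12 mm, the height of the bed's top.

**Last checks:**
- **Alignment:** in the wrist picture both shoes measure the same yaw (86.20°), and their backs are in line to about 0.4 mm, within measuring error.
- **Pin and seating:** the pin shows inside the hole, and the side view shows the shoe sitting level with the fitted one.
- **Clear of the robot:** the gripper is open and well away. I moved only the shoe, and no other object showed any sign of having moved.

**Disagreement:** the top and wrist cameras placed the pin about 1 mm apart, within their 2 mm calibration, and feeling for it settled the position. No check failed.

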